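# Clamp a cork heel block in a trigger-operated ratchet clamp

### The job

Stand the loose cork heel block upright on the bed of the bench clamp, lengthwise between jaw and stop, close to the stop and centred on it, and let it go. Then squeeze the clamp's orange trigger again and again until the jaw grips the block firmly against the stop, without crushing the cork, and let go of the trigger. Move the jaw by its trigger only, and leave the black heel block, the glue jar and the brush where they are.

Things in the scene. Friction and masses are not known exactly. Their poses are not given: they have to be found in the camera images.
- block_center (a point): centre of the loose cork heel block to be clamped: light brown cork with a dark brown band low on its sides, 60 (its x, the long way) x 44 (its y) x 40 mm high, about 120 g; it stands on the bench with its z up. This point is 20 mm above its underside
- block: the same cork heel block; origin at the centre of its underside
- clamp: bench clamp, bolted down: dark steel plate 340 x 100 x 12 mm whose top is the bed, with two yellow lines 46 mm apart between which the block stands. Origin at bench height on its long axis, 90 mm behind the seat point. x is the direction in which the jaw advances, y across, z up
- seat (a point): where the centre of the cork block belongs once clamped, 20 mm above the bed; axes as the clamp's. The face of the fixed blue stop (60 mm wide, its top 38 mm above this point) lies 30 mm ahead (+x). The jaw's pad, fully back, is 70 to 78 mm from the stop at the start
- pad_face (a point): centre of the black rubber pad face (40 mm wide, 36 mm high) on the jaw, looking along the clamp's +x at the stop. The pad is sprung in the jaw: it gives 1 mm per 5 N, 10 mm at most
- jaw: blue sliding jaw (24 x 44 mm, top 36 mm above the seat point) on a toothed steel bar. It slides only along the clamp's +x, when the trigger is squeezed; a friction lock (18 N) holds it where it is when the trigger is let go. Its origin lies on the clamp's axis, at bench height, 36 mm behind the relaxed pad's face
- grip (a point): where the middle between the finger pads goes to squeeze the trigger: 199 mm behind (-x) the seat point, 130 mm above the bench, axes as the clamp's. The fixed black handle's outer face is 18 mm behind it; the orange trigger's outer face is 36 mm ahead when released, 11 mm when fully squeezed. Both are 24 to 30 mm wide in y and stand free from 55 mm below it to 21 mm (trigger) or 29 mm (handle) above
- trigger_front (a point): point on the outer (+x) face of the orange trigger, at the height of the grip point when released. Squeezing pulls it about 25 mm along the clamp's -x towards the handle. Each full squeeze advances the jaw by about 5 mm (the first up to 8), a short one by less or nothing; a spring returns the trigger, which must come right back before the next squeeze
- trigger (a joint): angle of the trigger, hinged 69 mm below the grip point: 0 released, 0.36 rad fully squeezed (hard end stop). At the grip point it takes 2 N against its spring, 8 to 12 N while the jaw advances freely, more as the jaw presses on the block. A squeeze of 20 N then stops part-way (below about 0.25 rad) and has gripped firmly (about 15 N); 35 N or more crushes the cork (over 30 N at the pad)
- spare_center (a point): centre of the black rubber heel block, same size as the cork one, to be left alone
- glue_center (a point): centre of the white glue jar (60 mm wide, 100 mm tall, yellow cap), to be left alone
- brush_grip (a point): handle of the brush lying on the bench, to be left alone
There are look-alikes about, which are no part of the job. Of the things that look like the block, the smallest one is meant.

How it is judged (in metres and radians):
On the way:
1. the cork block stands on the clamp's bed between jaw and stop, centred, within 15 mm of the stop, and is let go, not yet gripped (x of block_center in the frame of seat between -0.015 and 0.004 m and y of block_center in the frame of seat between -0.008 and 0.008 m and z of block_center in the frame of seat between -0.004 and 0.004 m and angle between the x axis of block_center and the x axis of seat, either way round below 0.12 rad and angle between block_center's own z axis and vertical below 0.1 rad and contact force between the fingers and block below 0.1 N and contact force between jaw and block below 2 N), for 0.1 s.
At the end, for the whole second after the job is handed in: The cork block stands upright (within 0.1 rad) on the bed against the stop (within 5 mm of its seat), within 8 mm of the centre line and 0.12 rad of square, let go by the fingers; the jaw presses on it with more than 9 N; the trigger is released and everything is at rest (x of block_center in the frame of seat between -0.005 and 0.004 m and y of block_center in the frame of seat between -0.008 and 0.008 m and z of block_center in the frame of seat between -0.004 and 0.004 m and angle between the x axis of block_center and the x axis of seat, either way round below 0.12 rad and angle between block_center's own z axis and vertical below 0.1 rad and contact force between the fingers and block below 0.1 N and contact force between jaw and block above 9 N and value of joint trigger below 0.06 rad and linear speed of block below 0.01 m/s and contact force between the fingers and jaw below 0.1 N); the robot touches nothing.
It fails at once if the jaw crushes the cork block (over 30 N) (contact force between jaw and block above 30 N).
It fails at once if the jaw is pushed by hand instead of by its trigger (over 4 N) (contact force between any of the fingers, the arm and jaw above 4 N).
It fails at once if the black heel block, the glue jar or the brush is moved by more than 15 mm (distance of any of spare_center, glue_center, brush_grip from where it was at the start of the episode above 0.015 m).
It also fails if it takes over 54 s, if anything falls off the work surface, if the arm or the gripper's body presses on something with over 40 N, if the wrist force passes 120 N, or if a joint passes its speed limit or range.

### The arm

A 6-joint arm with a two-finger parallel gripper is mounted at the origin on the work surface. World frame = base frame: x ahead of the robot, y to its left, z up, the work surface at z = 0. Lengths are in mm, angles in rad, forces in N, time in s.
With the tool pointing down it reaches from about 425 to 950 mm from the base axis. Payload 14.7 kg.
Tool frame: the origin (TCP) lies midway between the tips of the shut fingers; the grasp point (between the pads) lies 19 mm behind it; z points along the fingers, y is the direction in which the jaws open and shut (so a half turn about z gives the same grasp; the last joint's range is limited). The gripper opens to 85 mm and grips with 20 to 120 N. Pads are 22 mm wide; open, the fingers measure 114 mm over their backs; the gripper's body (76 mm by 85 mm) begins 54 mm behind the grasp point. The pads swing forward as they close: fully open they stand 13 mm farther back than shut.
Start: joints at [-1.168, 0.48, 1.596, -0, 1.065, -0.047], TCP at [282.625, -585.334, 231.297] pointing down, gripper open.
Joint ranges: [-2.75, 2.75], [-0.82, 2.05], [0.23, 2.67], [-1.56, 4.7], [0.09, 2.69], [-2.92, 2.92]. Speed limits (rad/s): [1.89, 1.89, 2.39, 3.01, 3.01, 3.01].

### API

Orientations are given as a rotation vector (axis times angle).
In Python, from workcell import arm gives the robot as it stands.
- The arm moves only by the tool send_rows, never from a script. Its argument "series" is a list of rows, each a list of 4 numbers: the shift along the tool's x, y, z in units of 0.04 m (1.0 is 0.04 m), then the turn about the tool's z in units of 0.12 rad (1.0 is 0.12 rad). In form: [[dx, dy, dz, spin], ...]. A call has 1 to 20 rows; each row shifts and turns the commanded pose from where the row before left it, along the tool's axes as they then stand; what a row does not reach is not made up. A row lasts 1/12 s, in which the tool goes at most 41.7 mm and 7.16 degrees, less where a joint would pass 70% of its speed; a pose out of reach is approached as far as the arm can. A call with a number of a shift or a turn outside -1 to 1 is refused whole. A call with a gripper value outside its range is refused whole. "fingers" is the opening, from -1 (shut) to 1 (fully open), set as the call begins (left out, the last holds). The fingers move at their own pace and stop on an object; "grip_force" is the grip in N (left out, the last holds). Time passes only in rows, so rows that do not move let the fingers close. It gives the time, the measured TCP pose, the force and the opening at its end, in the units of the state.
- arm.observe(): the state, without advancing time (a new reading comes with each control period).
- arm.snapshot(name): name is "scene" or "top" or "wrist"; returns the picture (400x640x3 uint8, red, green, blue); there is no depth.
- arm.camera_model(name): a dict with "vertical_fov" (degrees; the focal length in pixels is half the picture's height over the tangent of half this angle, whatever the lens; pixels are square), "cx", "cy" (the principal point, pixels), "xyz" and "orientation" of the camera in the world. Camera axes: x right, y down, z forward; pixel columns grow to the right and rows downward; lengths in mm; the calibration is good to about 2 mm. The wrist camera is an equidistant fisheye: a pixel r from the principal point sees the ray r / f radians off the axis. A picture is of the moment at which its call begins: read the wrist's pose just before it. camera_model takes no time and is no camera call; for the wrist camera it gives the pose at the moment of the call.
- arm.close_job(): hands the job in, once; it reports no verdict.
The state is a dict: "time_s": time; "joint_pos": joint angles; "qvel": joint speeds; "tau": joint torques, N m; "eef_pos": TCP position; "tool_rot": TCP orientation; "wrist_force": force on the tool from outside, world axes, zero at the start; "torque": the same for the moment, N m; "finger_gap": finger opening in mm.
Only numpy, scipy, OpenCV 4.12 (cv2) and the standard library are available. Lean on these libraries where they do the work, as an engineer would, in place of code of your own. Each camera call takes 0.05 s, during which the arm holds its last target.

## Working session

There is one attempt and no reset: what is moved stays moved. The work goes in short steps, Python scripts to look and compute and a tool call to move; the robot and the scene stay as the last step left them, time stands still between calls to the robot, and variables do not carry over. Pictures are saved under pics/ and viewed, and the job is handed in when it is done.

Besides the shell and the picture viewer there is one more tool, called after "Emit:" by a JSON object that holds its "name" and its "arguments", one argument or row to a line. send_rows: Moves the arm, as the interface text tells. Its arguments: {"type":"object","properties":{"series":{"type":"array"},"fingers":{"type":"number"},"grip_force":{"type":"number"}},"required":["series"]}

```bash
mkdir -p pics; ls
cat > h.py <<'E'
import numpy as np, cv2
from scipy.spatial.transform import Rotation as R
from workcell import arm
E
python3 - <<'E'
from h import *
s=arm.observe(); print(s)
for n in ["scene","top","wrist"]:
    print(n,arm.camera_model(n))
    cv2.imwrite(f"pics/{n}0.png",arm.snapshot(n)[:,:,::-1])
E
```

```text
pics
{'time_s': 0.0, 'joint_pos': array([-1.16760628e+00,  4.80834978e-01,  1.59686464e+00, -3.85275237e-06,
        1.06506964e+00, -4.66047561e-02]), 'qvel': array([ 0.00011891, -0.00015102, -0.00025348,  0.00071576,  0.00039999,
       -0.00060579]), 'tau': array([ 2.30908750e-03, -9.50653911e+01, -4.30185771e+01, -1.36270633e-04,
        1.22516358e-02,  1.86800054e-05]), 'eef_pos': array([ 282.46644187, -584.9755904 ,  230.673782  ]), 'tool_rot': array([-3.06134903e+00, -7.00339865e-01,  3.32862594e-04]), 'wrist_force': array([-0.53662136, -0.98782336, -0.89292255]), 'torque': array([-0.07984083,  0.0501496 ,  0.0558594 ]), 'finger_gap': 85.43409260242653}
scene {'vertical_fov': 55.87791875958961, 'cx': 315.95726916469886, 'cy': 198.29317856346478, 'xyz': array([1095.08641645, -140.99971184,  641.90227005]), 'orientation': array([-1.80110213, -1.57113284,  0.70661507])}
top {'vertical_fov': 53.26754201509232, 'cx': 314.14517350981646, 'cy': 194.90639587960243, 'xyz': array([391.99319801, -45.48138364, 942.11121728]), 'orientation': array([-2.1688631 ,  2.11647926, -0.1180857 ])}
wrist {'vertical_fov': 65.70646984690485, 'cx': 318.2057270449688, 'cy': 200.49137157271275, 'xyz': array([ 349.59230433, -552.45685994,  374.25463457]), 'orientation': array([ 2.44153925, -1.53126291, -0.22822493])}
```

View pics/scene0.png

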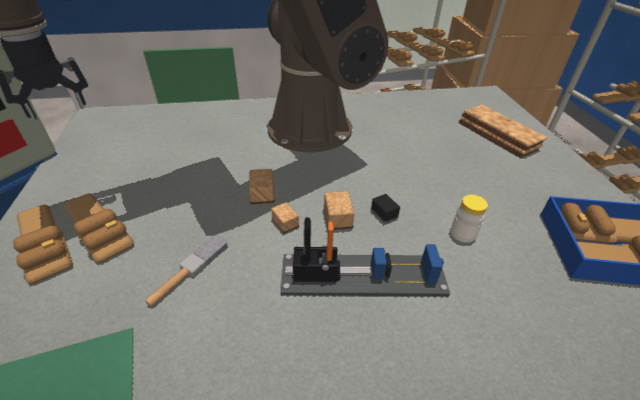

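View pics/top0.png

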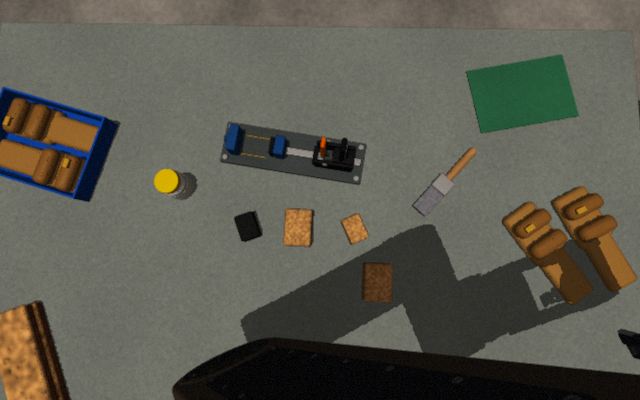

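View pics/wrist0.png

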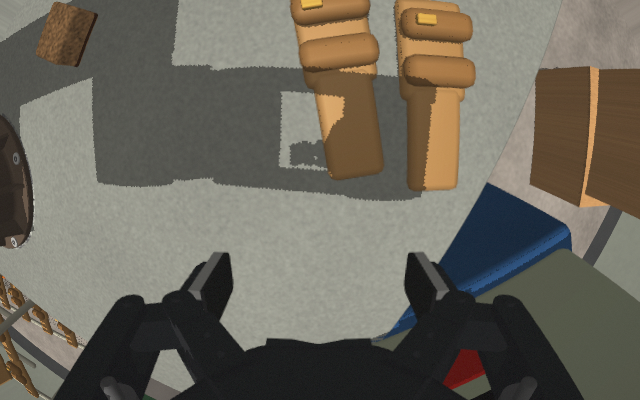

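Run:
```python
import cv2
t=cv2.imread("pics/top0.png"); s=cv2.imread("pics/scene0.png")
a=cv2.resize(t[115:255,210:385],None,fx=4.5,fy=4.25,interpolation=cv2.INTER_CUBIC); cv2.imwrite("pics/topz.png",cv2.resize(t[115:255,210:385],(700,560),interpolation=cv2.INTER_CUBIC))
cv2.imwrite("pics/scz.png",cv2.resize(s[180:305,260:460],(800,500),interpolation=cv2.INTER_CUBIC))
```

```text
(no output)
```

View pics/topz.png

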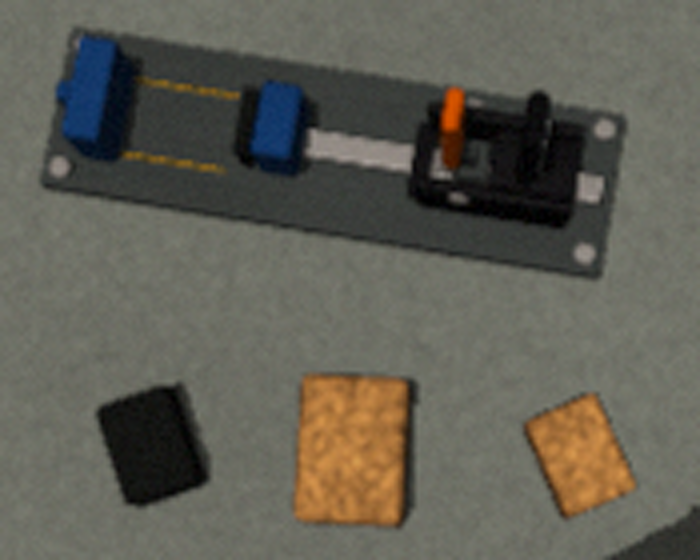

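View pics/scz.png

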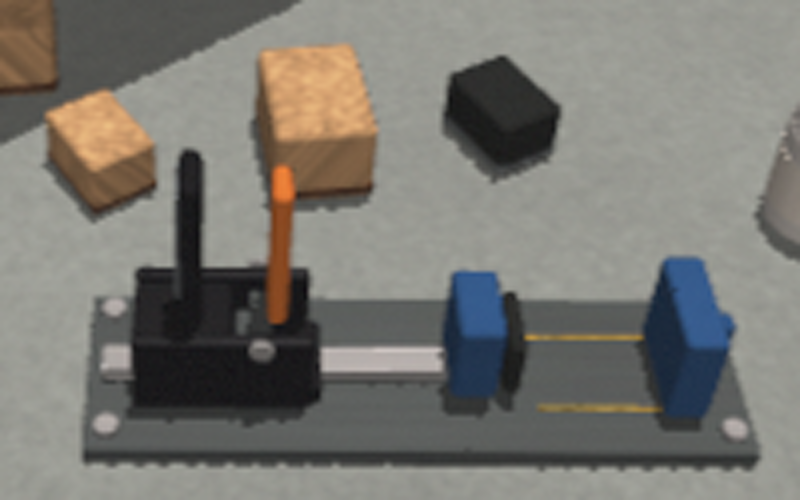

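```bash
cat >> h.py <<'E'
def ray(cm,uv):
    f=200/np.tan(np.radians(cm["vertical_fov"])/2)
    d=np.array([(uv[0]-cm["cx"])/f,(uv[1]-cm["cy"])/f])
    if cm.get("fish"):
        r=np.linalg.norm(d); v=np.array([d[0]/r*np.sin(r),d[1]/r*np.sin(r),np.cos(r)]) if r>0 else np.array([0,0,1.])
    else: v=np.array([d[0],d[1],1.])
    v/=np.linalg.norm(v)
    return np.array(cm["xyz"]),R.from_rotvec(cm["orientation"]).apply(v)
def tri(obs):
    A=np.zeros((3,3));b=np.zeros(3);L=[]
    for cm,uv in obs:
        o,d=ray(cm,uv);P=np.eye(3)-np.outer(d,d);A+=P;b+=P@o;L.append((P,o))
    x=np.linalg.solve(A,b)
    return x,[np.linalg.norm(P@(x-o)) for P,o in L]
def onz(cm,uv,z):
    o,d=ray(cm,uv); return o+d*(z-o[2])/d[2]
def proj(cm,p):
    f=200/np.tan(np.radians(cm["vertical_fov"])/2)
    v=R.from_rotvec(cm["orientation"]).inv().apply(np.atleast_2d(p)-cm["xyz"])
    if cm.get("fish"):
        rr=np.linalg.norm(v[:,:2],axis=1); th=np.arctan2(rr,v[:,2]); k=th/np.maximum(rr,1e-9)
        return np.c_[cm["cx"]+f*k*v[:,0],cm["cy"]+f*k*v[:,1]]
    return np.c_[cm["cx"]+f*v[:,0]/v[:,2],cm["cy"]+f*v[:,1]/v[:,2]]
T=arm.camera_model("top");S=arm.camera_model("scene")
def tz(X,Y): return ((X+.5)/4-.5+210,(Y+.5)/4-.5+115)
def sz(X,Y): return ((X+.5)/4-.5+260,(Y+.5)/4-.5+180)
E
python3 - <<'E'
from h import *
np.set_printoptions(precision=1,suppress=True)
for n,a,b in [("A",(596,393),(95,172)),("+y",(525,425),(155,145)),("-x",(568,518),(107,90)),("-y",(635,488),(47,112)),
 ("plate stop far",(45,187),(735,298)),("plate hand far",(600,277),(97,298)),("plate hand near",(627,117),(85,455)),("plate stop near",(75,30),(757,455)),
 ("trig tip",(455,93),(283,172)),("handle tip",(540,97),(190,155))]:
    print(n,*tri([(T,tz(*a)),(S,sz(*b))]),"z=0/12/40/52:",onz(T,tz(*a),12)[:2],onz(T,tz(*a),40)[:2])
E
```

```text
A [ 473.6 -122.8   36.2] [np.float64(3.377776919556503), np.float64(3.3777769195564424)] z=0/12/40/52: [ 475.4 -128.3] [ 472.9 -125.8]
+y [454.3 -84.6  34.6] [np.float64(1.6876068320254125), np.float64(1.6876068320253703)] z=0/12/40/52: [455.7 -87.3] [453.8 -86. ]
-x [ 402.6 -109.    35.1] [np.float64(2.3124049736958447), np.float64(2.312404973695849)] z=0/12/40/52: [ 402.6 -113. ] [ 402.3 -110.9]
-y [ 420.2 -146.2   37.3] [np.float64(2.336386604159319), np.float64(2.3363866041593484)] z=0/12/40/52: [ 420.8 -151.4] [ 419.9 -148.2]
plate stop far [594.  210.8  13.5] [np.float64(9.579075485267705), np.float64(9.579075485267614)] z=0/12/40/52: [591.  201.7] [585.  194.3]
plate hand far [ 544.7 -127.5    9.3] [np.float64(2.601333362274016), np.float64(2.6013333622740276)] z=0/12/40/52: [ 544.  -129.9] [ 539.4 -127.4]
plate hand near [ 643.  -142.2    5.7] [np.float64(3.4218546831108307), np.float64(3.421854683110844)] z=0/12/40/52: [ 641.  -144.9] [ 633.5 -141.9]
plate stop near [690.1 191.9   8.7] [np.float64(2.098873174362165), np.float64(2.0988731743620477)] z=0/12/40/52: [688.3 189. ] [679.4 181.9]
trig tip [612.3 -40.8 160.3] [np.float64(1.7741533377677015), np.float64(1.7741533377677108)] z=0/12/40/52: [653.7 -42. ] [645.8 -42.1]
handle tip [607.7 -82.9 172. ] [np.float64(1.8175827842708765), np.float64(1.8175827842708534)] z=0/12/40/52: [652.3 -92.9] [644.4 -91.5]
```

Emit:
{"name": "send_rows", "arguments": {
  "series": [
    [0.3,-0.3,0.06,0],
    [0.65,-0.67,0.06,0],
    [0.65,-0.67,0.06,0],
    [0.65,-0.67,0.06,0],
    [0.65,-0.67,0.06,0],
    [0.65,-0.67,0.06,0],
    [0.65,-0.67,0.06,0],
    [0.65,-0.67,0.06,0],
    [0.65,-0.67,0.06,0],
    [0.65,-0.67,0.06,0],
    [0.65,-0.67,0.06,0],
    [0.65,-0.67,0.06,0],
    [0.3,-0.3,0,0],
    [0,0,0,0],
    [0,0,0,0]
  ],
  "fingers": 1,
  "grip_force": 25
}}

```text
time_s: 1.4
eef_pos: [423.4, -162.7, 202.5]
tool_rot: [3.062, 0.704, -0.0]
wrist_force: [-0.2, -0.9, -0.0]
finger_gap: 85.1
```

```bash
cat >> h.py <<'E'
import json
def wrist(name):
    s=arm.observe(); cm=arm.camera_model("wrist"); im=arm.snapshot("wrist"); cv2.imwrite(f"pics/{name}.png",im[:,:,::-1])
    d={k:(v.tolist() if hasattr(v,"tolist") else v) for k,v in cm.items()}; d["fish"]=1; json.dump(d,open(f"pics/{name}.json","w"))
    print(s["time_s"],s["eef_pos"],s["tool_rot"],s["wrist_force"],s["finger_gap"])
def W(name): return json.load(open(f"pics/{name}.json"))
E
python3 -c "
from h import *
wrist('w1')"
```

```text
1.4 [ 423.39403104 -162.69115803  202.48700239] [ 3.06154174e+00  7.04426488e-01 -1.60861895e-04] [-0.19430869 -0.87769134 -0.01848006] 85.14552184077439
```

View pics/w1.png

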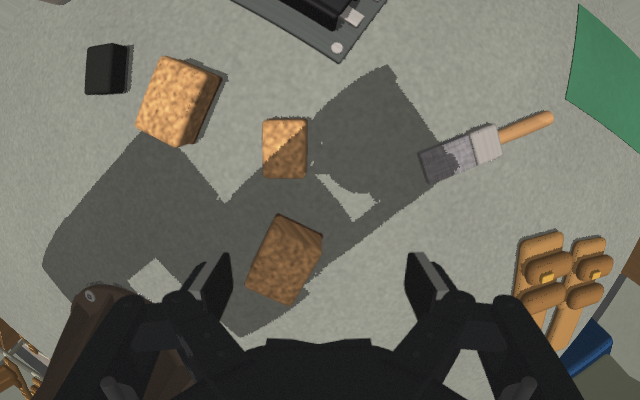

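Run:
```python
import cv2
t=cv2.imread("pics/w1.png")
cv2.imwrite("pics/w1z.png",cv2.resize(t[100:200,240:340],(600,600),interpolation=cv2.INTER_CUBIC))
```

```text
(no output)
```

View pics/w1z.png

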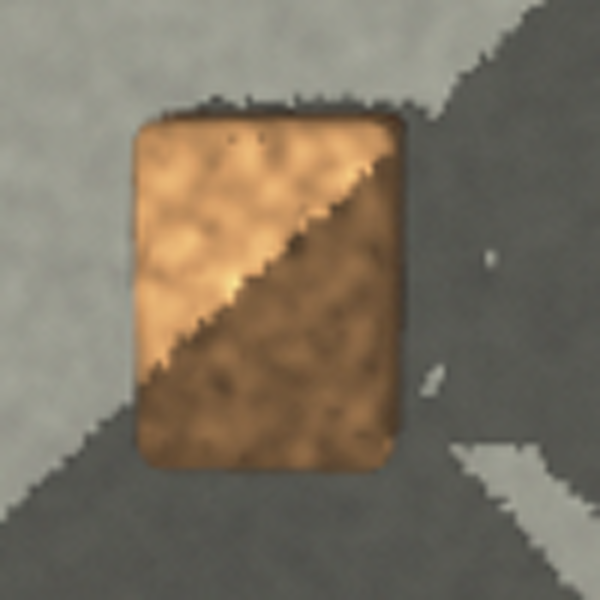

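Run:
```python
from h import *
np.set_printoptions(precision=1,suppress=True)
w=W("w1"); q=lambda X,Y:((X+.5)/6-.5+240,(Y+.5)/6-.5+100)
C=[]
for n,a,b,c in [("A",(395,120),(596,393),(95,172)),("+y",(136,120),(525,425),(155,145)),("-x",(140,470),(568,518),(107,90)),("-y",(390,468),(635,488),(47,112))]:
    print(n,*tri([(w,q(*a)),(T,tz(*b)),(S,sz(*c))]),onz(w,q(*a),40)); C.append(onz(w,q(*a),40)[:2])
C=np.array(C);print(C.mean(0)); e=(C[0]+C[1]-C[2]-C[3])/2;print(np.linalg.norm(e),np.degrees(np.arctan2(e[1],e[0])));e=(C[1]+C[2]-C[0]-C[3])/2;print(np.linalg.norm(e),np.degrees(np.arctan2(e[1],e[0]))-90)
M=R.from_rotvec(arm.observe()["tool_rot"]).as_matrix();print(M)
```

```text
A [ 474.3 -123.    36.6] [np.float64(1.0688839248119544), np.float64(3.309624186934401), np.float64(3.5632017617915643)] [ 475.5 -123.6   40. ]
+y [455.6 -84.4  35.4] [np.float64(1.4907036957031725), np.float64(2.3091853870292622), np.float64(1.439431045999066)] [457.5 -84.8  40. ]
-x [ 402.4 -109.1   35. ] [np.float64(0.30073225753772664), np.float64(2.2138110636145116), np.float64(2.4184722584034395)] [ 403.5 -109.6   40. ]
-y [ 420.9 -146.9   37.5] [np.float64(1.554078821219368), np.float64(1.890942523044177), np.float64(2.9512978611341003)] [ 422.3 -148.    40. ]
[ 439.7 -116.5]
58.94521509959012 24.70032596757134
42.75200082223914 25.465135460888604
[[ 0.9  0.4  0. ]
 [ 0.4 -0.9 -0. ]
 [-0.   0.  -1. ]]
```

Emit:
{"name": "send_rows", "arguments": {
  "series": [
    [0.43,-0.44,0.2,0],
    [0.43,-0.43,0.5,0],
    [0,0,0.8,0],
    [0,0,0.8,0],
    [0,0,0.8,0],
    [0,0,0.8,0],
    [0,0,0.5,0],
    [0,0,0.3,0],
    [0,0,0.15,0],
    [0,0,0,0],
    [0,0,0,0]
  ]
}}

```text
time_s: 2.37
eef_pos: [439.1, -117.9, 8.7]
tool_rot: [3.063, 0.699, 0.0]
wrist_force: [1.1, -0.4, 1.3]
finger_gap: 85.2
```

```bash
python3 -c "
from h import *
wrist('w2')"
```

```text
2.3667 [ 439.10500516 -117.85773153    8.74291353] [3.06279867e+00 6.99064254e-01 3.39673403e-05] [ 1.11312467 -0.37865337  1.28534778] 85.23354306665215
```

View pics/w2.png

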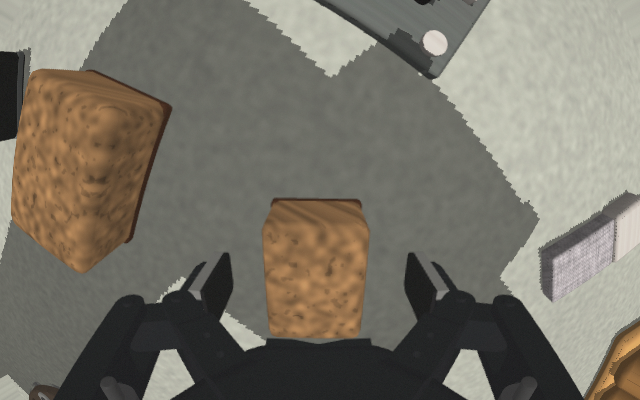

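Block sits between the pads, centred at (315, 265) with pads at x 220 and 415. Grasp and lift.

Emit:
{"name": "send_rows", "arguments": {
  "series": [
    [0,0,0,0],
    [0,0,0,0],
    [0,0,0,0],
    [0,0,0,0],
    [0,0,0,0],
    [0,0,0,0],
    [0,0,0,0],
    [0,0,0,0]
  ],
  "fingers": -1,
  "grip_force": 30
}}

```text
time_s: 3.08
eef_pos: [439.4, -117.3, 9.1]
tool_rot: [3.062, 0.701, 0.001]
wrist_force: [-1.4, 0.4, 11.0]
finger_gap: 43.6
```

```bash
python3 -c "
from h import *
wrist('w3')"
```

```text
3.0833 [ 439.40723775 -117.27955134    9.14225175] [3.06189894e+00 7.00518411e-01 1.45754161e-03] [-1.37618928  0.3561888  11.04578514] 43.63207433877624
```

View pics/w3.png

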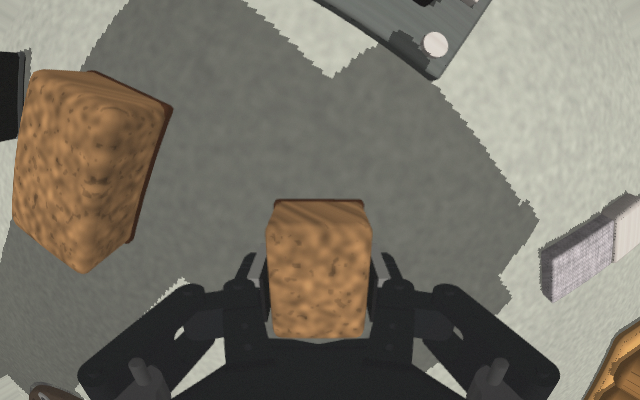

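Emit:
{"name": "send_rows", "arguments": {
  "series": [
    [0,0,-0.3,0],
    [0,0,-0.7,0],
    [0,0,-0.8,0],
    [0,0,-0.8,-0.5],
    [0,0,-0.8,-0.9],
    [0,0,-0.8,-0.95],
    [0,0,-0.4,-0.95],
    [0,0,0,-0.95],
    [0,0,0,-0.95],
    [0,0,0,-0.95],
    [0,0,0,-0.95],
    [0,0,0,-0.8],
    [0,0,0,-0.3],
    [0,0,0,0],
    [0,0,0,0]
  ]
}}

```text
time_s: 4.38
eef_pos: [438.9, -117.1, 192.6]
tool_rot: [2.37, 2.062, 0.0]
wrist_force: [0.9, -0.5, -1.0]
finger_gap: 43.5
```

```bash
python3 -c "
from h import *
wrist('w4')
print(arm.observe()['joint_pos'])
cv2.imwrite('pics/t4.png',arm.snapshot('top')[:,:,::-1])"
```

```text
4.3833 [ 438.88405577 -117.06063591  192.59975395] [2.36986529e+00 2.06236142e+00 2.08672553e-05] [ 0.91857472 -0.52470003 -1.00558819] 43.4837176667172
[-3.27433419e-01  2.59919567e-01  2.07133175e+00 -2.43119501e-07
  8.10284458e-01 -1.88696532e-01]
```

View pics/w4.png

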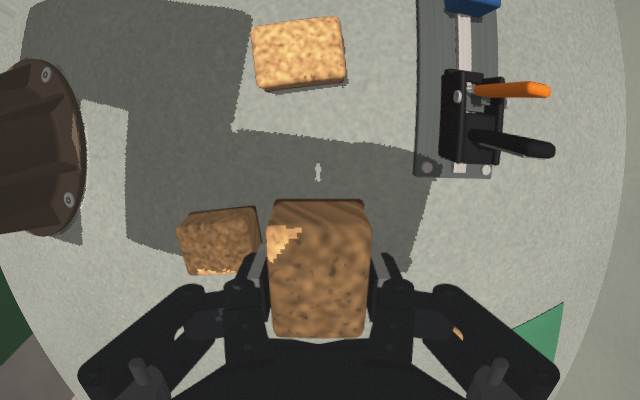

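View pics/t4.png

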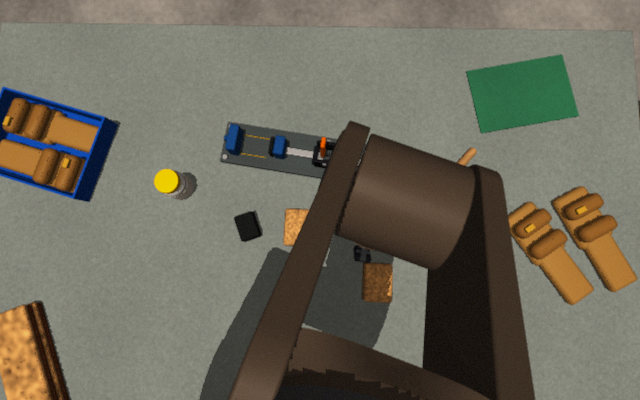

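Emit:
{"name": "send_rows", "arguments": {
  "series": [
    [0.4,0,0,0],
    [0.8,0,0,0],
    [0.9,0,0,0],
    [0.9,0,0,0],
    [0.8,0.2,0,0],
    [0.4,0.6,0,0],
    [0,0.8,0,0],
    [0,0.4,0,0],
    [0,0,0,0],
    [0,0,0,0]
  ]
}}

```text
time_s: 5.32
eef_pos: [541.5, 38.4, 192.1]
tool_rot: [-2.369, -2.063, 0.001]
wrist_force: [-0.8, -0.1, -1.0]
finger_gap: 43.4
```

```bash
python3 -c "
from h import *
wrist('w5')
t=cv2.imread('pics/w5.png')
print(onz(T,tz(130,115),12))"
```

```text
5.3167 [541.46778708  38.4052822  192.08281869] [-2.36889192e+00 -2.06284971e+00  7.54050477e-04] [-0.76195893 -0.13811255 -1.0249408 ] 43.37861867011266
[636.18243313 152.90724186  12.        ]
```

View pics/w5.png

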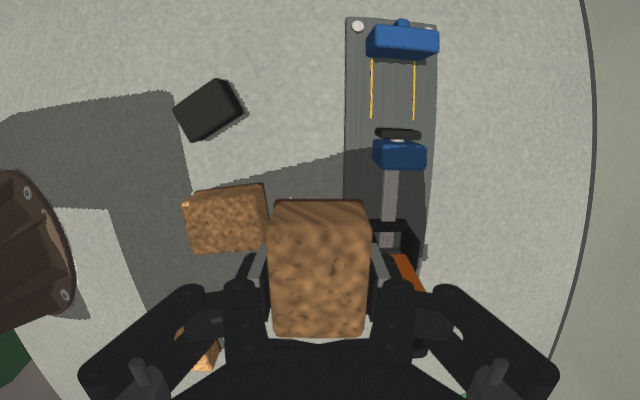

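Run:
```python
import cv2
t=cv2.imread("pics/w5.png")
cv2.imwrite("pics/w5z.png",cv2.resize(t[10:140,335:455],(720,780)[:2],interpolation=cv2.INTER_CUBIC)[:600])
cv2.imwrite("pics/w5y.png",cv2.resize(t[100:260,340:440],None,fx=3.75,fy=3.75,interpolation=cv2.INTER_CUBIC))
```

```text
(no output)
```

View pics/w5z.png

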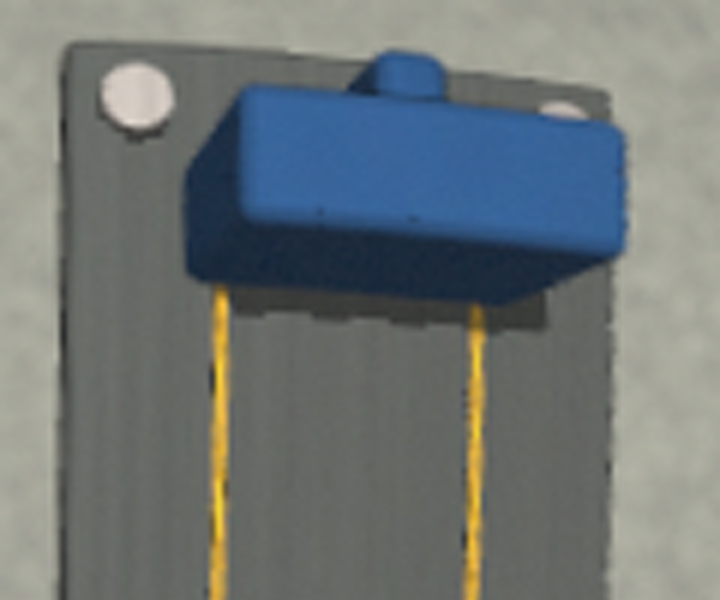

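View pics/w5y.png

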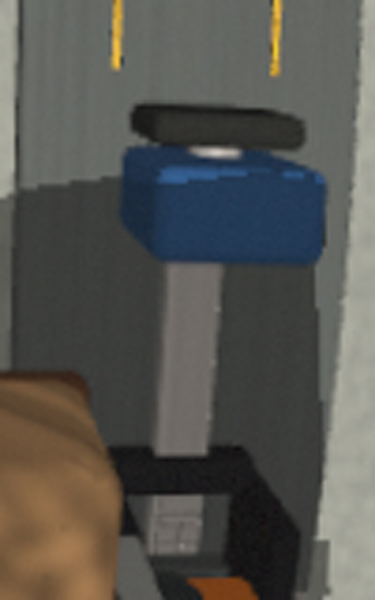

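Run:
```python
from h import *
np.set_printoptions(precision=1,suppress=True)
w=W("w5"); q=lambda X,Y:((X+.5)/6-.5+335,(Y+.5)/6-.5+10); r=lambda X,Y:((X+.5)/3.75-.5+340,(Y+.5)/3.75-.5+100)
P={n:onz(w,uv,z) for n,uv,z in [("Ls",q(222,288),12),("Rs",q(477,309),12),("Le",r(117,69),12),("Re",r(275,75),12),
("botL",q(190,275),12),("botR",q(508,304),12),("topL",q(240,217),70),("topR",q(626,258),70),("jawTL",r(160,168),68),("plateL",q(70,42),12),("plateR",q(610,92),12)]}
for k,v in P.items(): print(k,v)
for a,b in [("Le","Ls"),("Re","Rs")]:
    d=P[b]-P[a];print(np.linalg.norm(d),np.degrees(np.arctan2(d[1],d[0])))
for a,b in [("topL","topR"),("botL","botR"),("Ls","Rs"),("plateL","plateR")]:
    d=P[b]-P[a];print(a,np.linalg.norm(d),np.degrees(np.arctan2(d[1],d[0]))+90)
# heights check by triangulating with top camera
for n,a,b in [("plateL",q(70,42),tz(45,187)),("plateR",q(610,92),tz(75,30)),("lineL",q(222,288),tz(125,153)),("lineR",q(477,309),tz(137,79))]:
    print(n,*tri([(w,a),(T,b)]))
```

```text
Ls [613.9 159.5  12. ]
Rs [659.4 152.8  12. ]
Le [604.9  95.9  12. ]
Re [650.6  89.8  12. ]
botL [608.6 162.3  12. ]
botR [665.4 153.4  12. ]
topL [606.9 161.4  70. ]
topR [664.9 152.5  70. ]
jawTL [603.3  74.5  68. ]
plateL [594.1 207.   12. ]
plateR [691.4 193.1  12. ]
64.28610788331251 81.95390417213555
63.60651591654539 82.02536675310121
topL 58.671768009240076 81.3356165831405
botL 57.43295881883623 81.06932306898295
Ls 46.01009200510724 81.54319094509864
plateL 98.36143650164179 81.85250985763358
plateL [594.8 208.1  -1.2] [np.float64(2.850547645650962), np.float64(2.8505476456509435)]
plateR [680.9 185.1  35.8] [np.float64(2.0194811324590805), np.float64(2.0194811324590467)]
lineL [625.2 167.1 -43.3] [np.float64(0.8651883989127261), np.float64(0.865188398912929)]
lineR [666.1 155.1 -11.1] [np.float64(1.0172968126388147), np.float64(1.0172968126390354)]
```

Emit:
{"name": "send_rows", "arguments": {
  "series": [
    [0.3,0.24,0,0],
    [0.6,0.5,0,0],
    [0.6,0.5,0,0],
    [0.6,0.46,0.3,0],
    [0.29,0.24,0.6,0],
    [0,0,0.8,0],
    [0,0,0.6,0],
    [0,0,0.3,0],
    [0,0,0,0],
    [0,0,0,0]
  ]
}}

```text
time_s: 6.2
eef_pos: [630.7, 122.2, 88.9]
tool_rot: [-2.369, -2.063, 0.001]
wrist_force: [0.8, -0.3, -1.4]
finger_gap: 43.2
```

```bash
python3 -c "
from h import *
wrist('w6')
cv2.imwrite('pics/s6.png',arm.snapshot('scene')[:,:,::-1])"
```

```text
6.2 [630.67879543 122.18502959  88.8878013 ] [-2.36852746e+00 -2.06320108e+00  1.04498641e-03] [ 0.80870942 -0.34007855 -1.35402957] 43.191790528955174
```

View pics/w6.png

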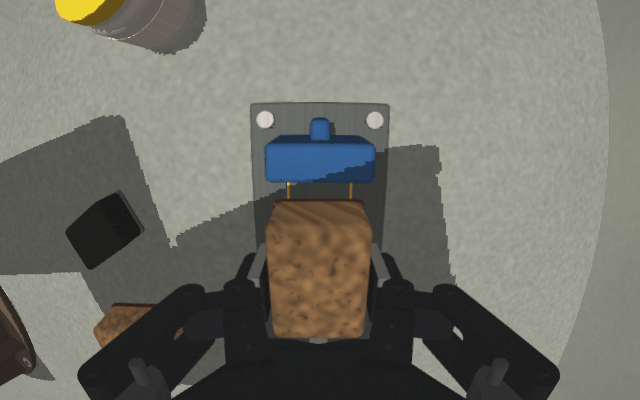

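View pics/s6.png

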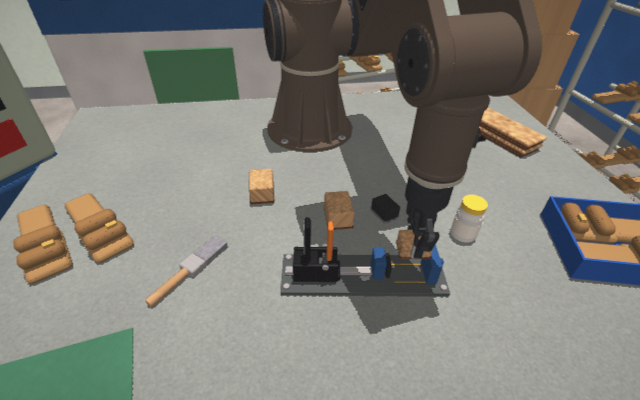

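Run:
```python
from h import *
np.set_printoptions(precision=1,suppress=True)
w=W("w6");print(w["xyz"])
for uv,z in [((266,181.5),70),((375,181.5),70),((289,190),12),((351,190),12),((279,204),96),((362,204),96)]: print(onz(w,uv,z))
```

```text
[641.2513329980318, 196.09888362428626, 232.38478745911624]
[607.7 161.5  70. ]
[666.5 153.4  70. ]
[611.6 140.3  12. ]
[657.  134.1  12. ]
[617.2 155.6  96. ]
[655.4 150.3  96. ]
```

Emit:
{"name": "send_rows", "arguments": {
  "series": [
    [0,0.02,0.3,0],
    [0,0,0.5,0],
    [0,0,0.5,0],
    [0,0,0.25,0],
    [0,0,0.1,0],
    [0,0,0,0],
    [0,0,0,0]
  ]
}}

```text
time_s: 6.88
eef_pos: [632.4, 122.3, 23.0]
tool_rot: [2.368, 2.064, 0.001]
wrist_force: [-0.1, -0.5, -0.5]
finger_gap: 43.4
```

```bash
python3 -c "
from h import *
wrist('w7')
cv2.imwrite('pics/s7.png',cv2.resize(arm.snapshot('scene')[200:310,340:480,::-1],None,fx=5,fy=5,interpolation=cv2.INTER_CUBIC))"
```

```text
6.8833 [632.41381747 122.34918952  23.04278573] [2.36809166e+00 2.06378181e+00 1.03041846e-03] [-0.11179117 -0.52394391 -0.4848207 ] 43.378590961791645
```

View pics/w7.png

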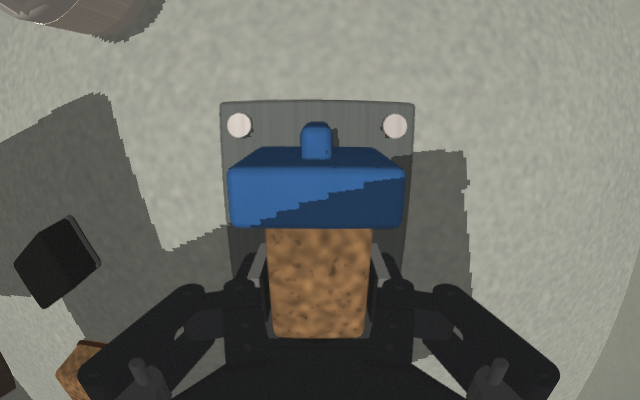

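View pics/s7.png

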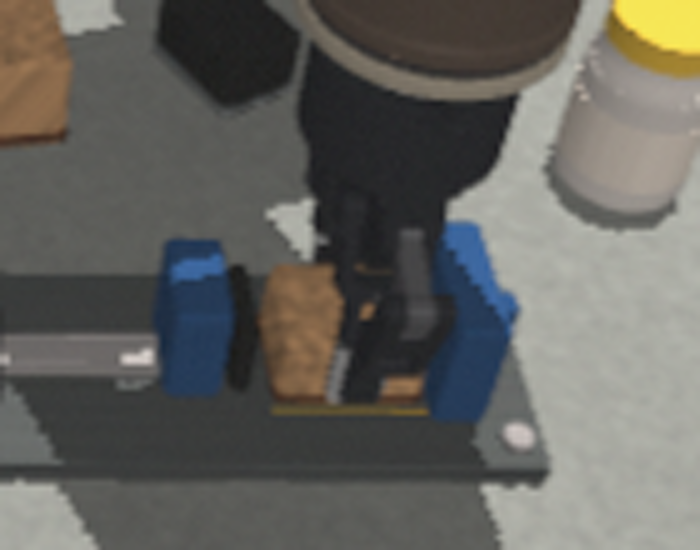

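Emit:
{"name": "send_rows", "arguments": {
  "series": [
    [0,-0.01,0.03,0],
    [0,0,0.02,0],
    [0,0,0,0],
    [0,0,0,0]
  ]
}}

```text
time_s: 7.32
eef_pos: [631.9, 122.5, 21.2]
tool_rot: [2.368, 2.064, 0.001]
wrist_force: [-0.7, -0.3, 4.9]
finger_gap: 43.2
```

Emit:
{"name": "send_rows", "arguments": {
  "series": [
    [0,0,0,0],
    [0,0,0,0],
    [0,0,0,0],
    [0,0,0,0],
    [0,0,0,0],
    [0,0,0,0]
  ],
  "fingers": 1
}}

```text
time_s: 7.82
eef_pos: [631.5, 122.4, 20.5]
tool_rot: [-2.368, -2.064, 0.0]
wrist_force: [0.4, 0.3, -0.1]
finger_gap: 85.3
```

```bash
python3 -c "
from h import *
wrist('w8')"
```

```text
7.8167 [631.51772598 122.40836348  20.45147862] [-2.36817561e+00 -2.06423925e+00  1.01862389e-04] [ 0.40098801  0.29297329 -0.12788248] 85.3055875292884
```

View pics/w8.png

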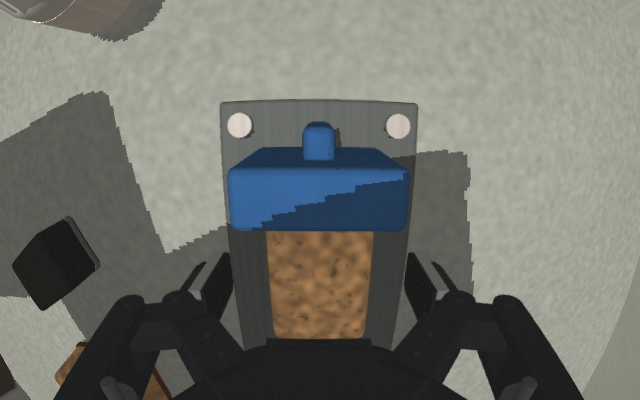

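Emit:
{"name": "send_rows", "arguments": {
  "series": [
    [0,0,-0.3,0],
    [0,0,-0.7,0],
    [0,0,-0.9,0],
    [0,0,-0.9,0],
    [0,0,-0.9,0],
    [-0.4,0,-0.9,0],
    [-0.8,0,-0.6,0],
    [-0.9,0,0,0],
    [-0.9,0,0,0],
    [-0.9,0,0,0],
    [-0.7,0,0,0],
    [-0.34,0,0,0],
    [0,0,0,0]
  ]
}}

```text
time_s: 8.95
eef_pos: [604.2, -76.0, 229.3]
tool_rot: [2.37, 2.06, 0.0]
wrist_force: [0.4, -0.4, -0.3]
finger_gap: 85.1
```

Emit:
{"name": "send_rows", "arguments": {
  "series": [
    [0,0,0,0.6],
    [0,0,0,0.95],
    [0,0,0,0.95],
    [0,0,0,0.95],
    [0,0,0,0.95],
    [0,0,0,0.95],
    [0,0,0,0.95],
    [0,0,0,0.95],
    [0,0,0,0.95],
    [0,0,0,0.95],
    [0,0,0,0.95],
    [0,0,0,0.95],
    [0,0,0,0.95],
    [0,0,0,0.95],
    [0,0,0,0.15],
    [0,0,0,0],
    [0,0,0,0]
  ]
}}

```text
time_s: 10.37
eef_pos: [604.6, -72.7, 228.7]
tool_rot: [-3.134, 0.21, -0.0]
wrist_force: [0.0, -0.1, -0.0]
finger_gap: 85.3
```

```bash
python3 -c "
from h import *
wrist('w9')
cv2.imwrite('pics/s9.png',cv2.resize(arm.snapshot('scene')[180:305,260:460,::-1],(800,500),interpolation=cv2.INTER_CUBIC))"
```

```text
10.3667 [604.64840446 -72.66980388 228.71946916] [-3.13441591e+00  2.10150980e-01 -1.89187925e-04] [ 0.03842016 -0.0961012  -0.04582024] 85.32474330433253
```

View pics/w9.png

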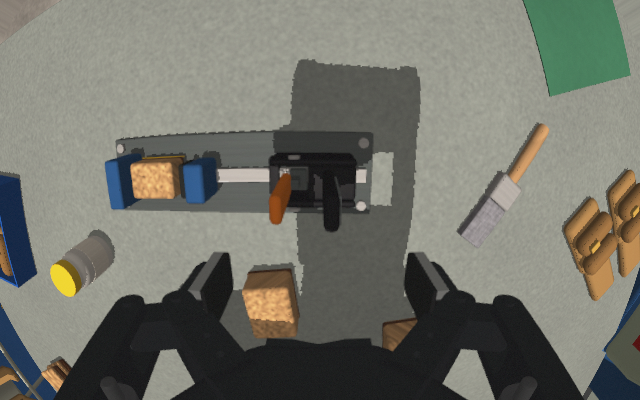

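View pics/s9.png

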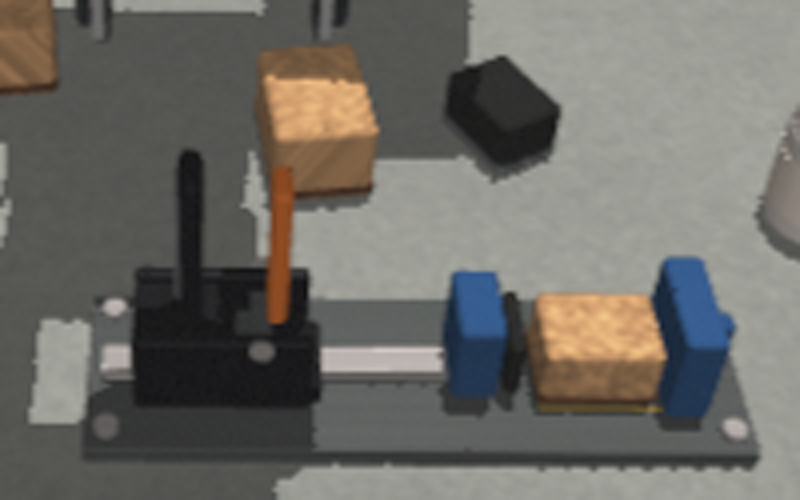

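Run:
```python
import cv2
t=cv2.imread("pics/w9.png")
cv2.imwrite("pics/w9z.png",cv2.resize(t[140:240,250:380],(780,600),interpolation=cv2.INTER_CUBIC))
```

```text
(no output)
```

View pics/w9z.png

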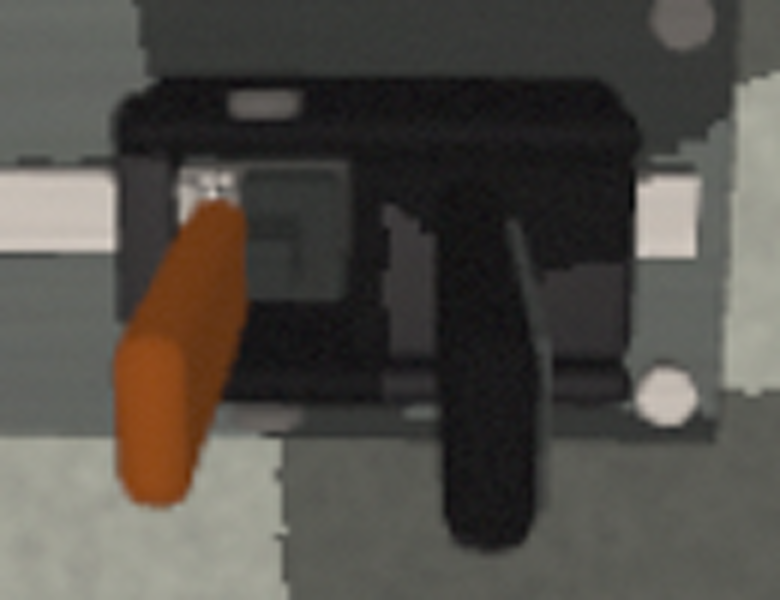

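Run:
```python
from h import *
np.set_printoptions(precision=1,suppress=True)
w=W("w9"); q=lambda X,Y:((X+.5)/6-.5+250,(Y+.5)/6-.5+140)
xh=np.array([np.cos(np.radians(81.9)),np.sin(np.radians(81.9))]); yh=np.array([-xh[1],xh[0]]); seat=np.array([632.3,127.3]); g=seat-199*xh; print("grip",g)
for n,uv,z in [("trig outer far",q(118,355),151),("trig outer near",q(120,490),151),("tr inner near",q(188,490),151),("tr bottom mid",q(152,505),151),("handle near outer",q(536,530),159),("h bottom",q(488,550),159),("h in",q(446,530),159)]:
    p=onz(w,uv,z); print(n,p,"clamp rel grip",(p[:2]-g)@xh,(p[:2]-g)@yh)
for a,b in [(q(152,345),(455,115)),]: pass
print("tri trig tip", *tri([(w,q(152,425)),(S,sz(283,170)),(T,tz(455,93))]))
print("tri handle tip",*tri([(w,q(490,530)),(S,sz(190,155)),(T,tz(540,97))]))
s=arm.observe();p=s["eef_pos"][:2];print((p-g)@xh,(p-g)@yh, np.degrees(2*np.arctan2(s["tool_rot"][1],s["tool_rot"][0])))
```

```text
grip [604.3 -69.7]
trig outer far [617.9 -37.2 151. ] clamp rel grip 34.07040012244799 -8.97529679147646
trig outer near [600.1 -34.2 151. ] clamp rel grip 34.556615317928895 9.094964878406529
tr inner near [599. -43. 151.] clamp rel grip 25.73649766090385 8.969516390645321
tr bottom mid [597.6 -38.  151. ] clamp rel grip 30.47519821038496 11.096774539142194
handle near outer [591.  -86.3 159. ] clamp rel grip -18.251846765774687 10.847089353986469
h bottom [589.1 -80.  159. ] clamp rel grip -12.36089237673517 13.554026016073124
h in [592.5 -75.2 159. ] clamp rel grip -7.104464234163804 10.901389898657344
tri trig tip [611.8 -41.1 161.2] [np.float64(0.7835053663572046), np.float64(2.1629289564236927), np.float64(1.4076434501931454)]
tri handle tip [604.2 -82.1 174.3] [np.float64(6.008031174777727), np.float64(4.396774145533634), np.float64(3.515688249781678)]
-3.2217353887095066 -0.8160665830456583 352.2524285854943
```

Run:
```python
from h import *
np.set_printoptions(precision=1,suppress=True)
w=W("w9"); q=lambda X,Y:((X+.5)/6-.5+250,(Y+.5)/6-.5+140)
print(tri([(w,q(152,503)),(S,sz(283,168))]),tri([(w,q(152,343)),(T,tz(455,89))]))
print(tri([(w,q(488,548)),(S,sz(190,151))]),tri([(w,q(488,548)),(S,sz(190,155))]))
```

```text
(array([596.2, -36.4, 146.6]), [np.float64(0.7316033466707725), np.float64(0.7316033466707835)]) (array([617.8, -41.8, 147.7]), [np.float64(0.6533301944811242), np.float64(0.653330194481137)])
(array([588. , -79.4, 155.4]), [np.float64(0.6867252787698588), np.float64(0.6867252787698189)]) (array([586.3, -79.2, 151.2]), [np.float64(0.7719001532296123), np.float64(0.7719001532296028)])
```

Emit:
{"name": "send_rows", "arguments": {
  "series": [
    [0,-0.15,0.3,0],
    [0,0,0.6,0],
    [0,0,0.7,0],
    [0,0,0.6,0],
    [0,0,0.4,0],
    [0,0,0.25,0],
    [0,0,0.1,0],
    [0,0,0,0],
    [0,0,0,0]
  ],
  "fingers": 1,
  "grip_force": 20
}}

```text
time_s: 11.22
eef_pos: [605.8, -67.4, 111.0]
tool_rot: [3.134, -0.216, 0.001]
wrist_force: [0.2, -0.6, 0.0]
finger_gap: 85.9
```

```bash
cat >> h.py <<'E'
xh=np.array([np.cos(np.radians(81.9)),np.sin(np.radians(81.9))]); yh=np.array([-xh[1],xh[0]]); seat=np.array([632.3,127.3]); grip=seat-199*xh
def st():
    s=arm.observe();p=s["eef_pos"][:2]-grip;f=s["wrist_force"]
    print("t %.2f  rel x %.1f y %.1f z %.1f  F x %.1f y %.1f z %.1f gap %.1f"%(s["time_s"],p@xh,p@yh,s["eef_pos"][2],f[:2]@xh,f[:2]@yh,f[2],s["finger_gap"]))
def sc(name):
    cv2.imwrite(f'pics/{name}.png',cv2.resize(arm.snapshot('scene')[180:305,260:460,::-1],(800,500),interpolation=cv2.INTER_CUBIC))
E
python3 -c "
from h import *
st(); wrist('w10'); sc('s10')"
```

```text
t 11.22  rel x 2.5 y -1.2 z 111.0  F x -0.6 y -0.3 z 0.0 gap 85.9
11.2167 [605.83178787 -67.40343004 111.0255451 ] [ 3.13406982e+00 -2.16387916e-01  1.15672861e-03] [ 0.22360377 -0.63616028  0.01114021] 85.85358922396824
```

View pics/w10.png

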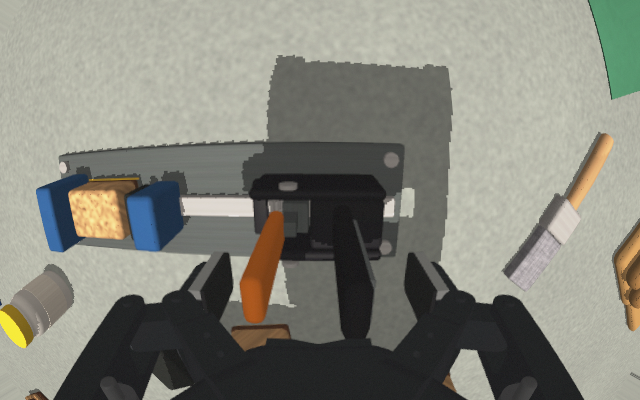

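View pics/s10.png

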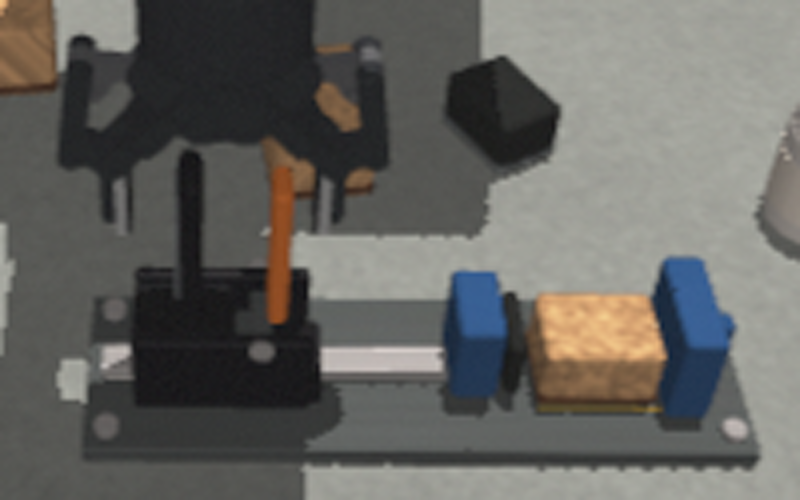

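Emit:
{"name": "send_rows", "arguments": {
  "series": [
    [0,0.16,0,0],
    [0,0,0,0],
    [0,0,0,0]
  ]
}}

```text
time_s: 11.57
eef_pos: [604.7, -74.3, 111.0]
tool_rot: [3.134, -0.218, 0.001]
wrist_force: [0.1, -0.5, -0.8]
finger_gap: 85.5
```

Emit:
{"name": "send_rows", "arguments": {
  "series": [
    [0,0,0,0],
    [0,0,0,0],
    [0,0,0,0],
    [0,0,0,0],
    [0,0,0,0],
    [0,0,0,0],
    [0,0,0,0],
    [0,0,0,0]
  ],
  "fingers": -1
}}

```text
time_s: 12.23
eef_pos: [605.7, -71.7, 111.7]
tool_rot: [-3.132, 0.218, -0.004]
wrist_force: [1.2, 19.6, 16.3]
finger_gap: 33.7
```

```bash
python3 -c "
from h import *
st(); sc('s11')"
```

```text
t 12.23  rel x -1.8 y -1.7 z 111.7  F x 19.6 y 1.6 z 16.3 gap 33.7
```

View pics/s11.png

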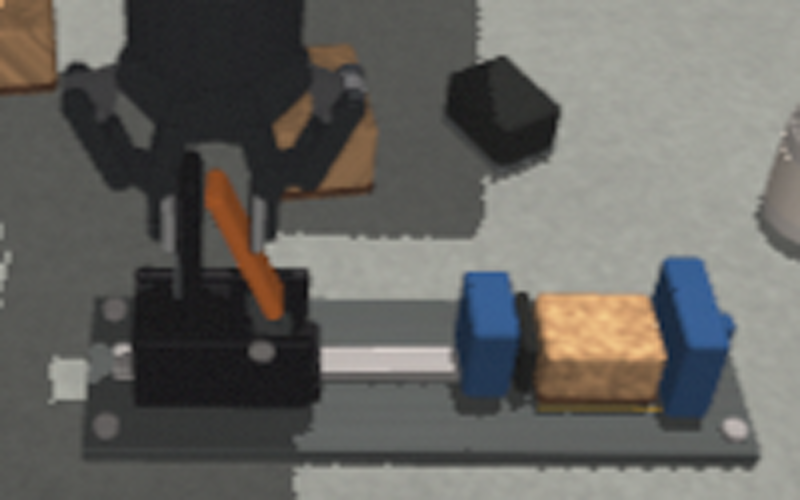

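Emit:
{"name": "send_rows", "arguments": {
  "series": [
    [0,0,0,0],
    [0,0,0,0],
    [0,0,0,0],
    [0,0,0,0],
    [0,0,0,0],
    [0,-0.12,0,0],
    [0,0,0,0]
  ],
  "fingers": 1
}}

```text
time_s: 12.87
eef_pos: [605.2, -68.6, 110.4]
tool_rot: [-3.134, 0.217, 0.0]
wrist_force: [-0.3, -0.1, 0.4]
finger_gap: 85.3
```

```bash
python3 -c "
from h import *
st(); wrist('w12');sc('s12')"
```

```text
t 12.87  rel x 1.3 y -0.7 z 110.4  F x -0.1 y 0.3 z 0.4 gap 85.3
12.8667 [605.18153713 -68.55253042 110.43359431] [-3.13402231e+00  2.17071412e-01  1.92072621e-04] [-0.33930578 -0.06047646  0.43886537] 85.31780046257084
```

View pics/s12.png

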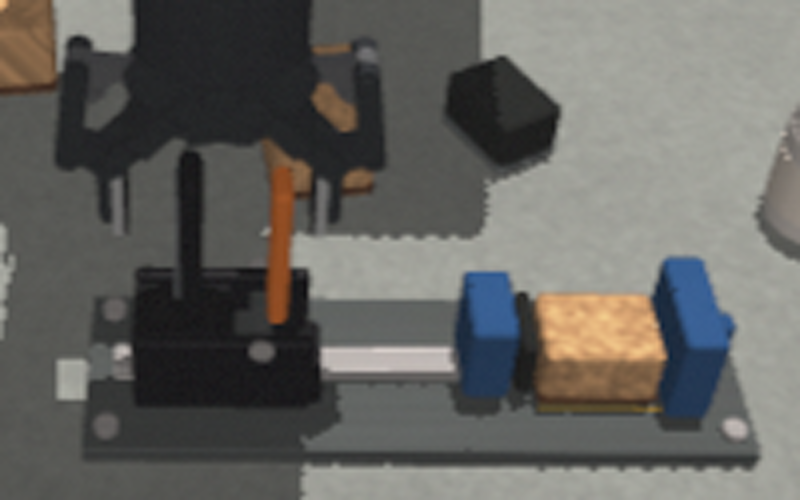

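View pics/w12.png

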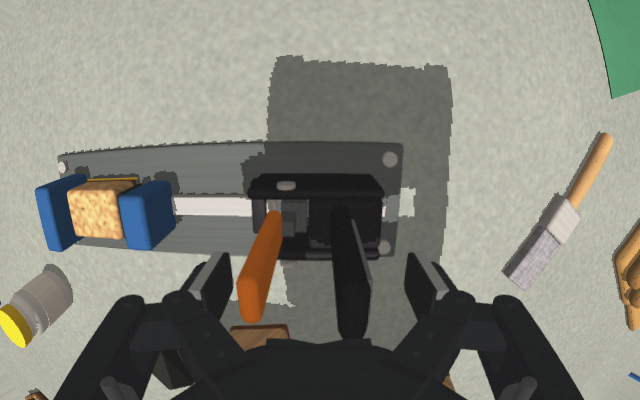

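Emit:
{"name": "send_rows", "arguments": {
  "series": [
    [0,0,0,0],
    [0,0,0,0],
    [0,0,0,0],
    [0,0,0,0],
    [0,0,0,0],
    [0,0,0,0],
    [0,0,0,0],
    [0,0,0,0]
  ],
  "fingers": -1
}}

```text
time_s: 13.63
eef_pos: [605.5, -70.5, 111.7]
tool_rot: [3.132, -0.217, 0.002]
wrist_force: [-6.6, -12.9, 17.7]
finger_gap: 36.0
```

```bash
python3 -c "
from h import *
st(); sc('s13')"
```

```text
t 13.63  rel x -0.6 y -1.3 z 111.7  F x -13.7 y 4.7 z 17.7 gap 36.0
```

View pics/s13.png

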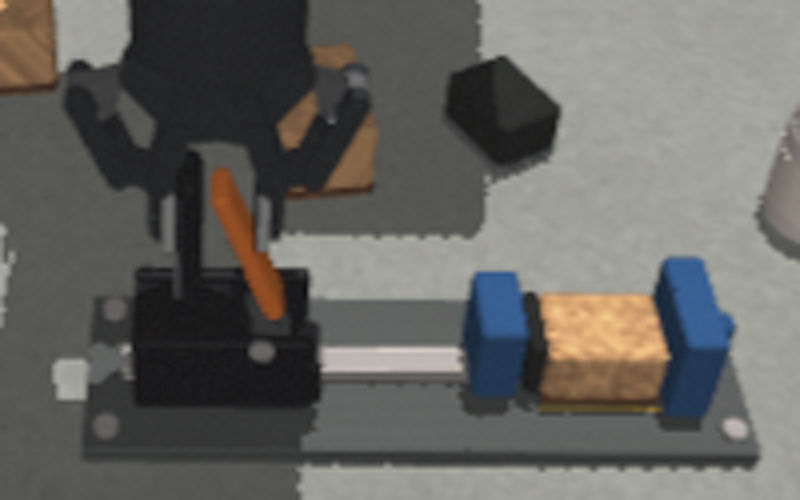

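Emit:
{"name": "send_rows", "arguments": {
  "series": [
    [0,0,0,0],
    [0,0,0,0],
    [0,0,0,0],
    [0,0,0,0],
    [0,0,0,0],
    [0,-0.01,0,0],
    [0,0,0,0]
  ],
  "fingers": 1
}}

```text
time_s: 14.27
eef_pos: [605.2, -68.5, 110.4]
tool_rot: [-3.134, 0.217, 0.0]
wrist_force: [0.3, -0.3, 0.1]
finger_gap: 85.5
```

Emit:
{"name": "send_rows", "arguments": {
  "series": [
    [0,0,0,0],
    [0,0,0,0],
    [0,0,0,0],
    [0,0,0,0],
    [0,0,0,0],
    [0,0,0,0],
    [0,0,0,0],
    [0,0,0,0]
  ],
  "fingers": -1
}}

```text
time_s: 14.93
eef_pos: [605.6, -69.6, 111.6]
tool_rot: [3.133, -0.217, 0.002]
wrist_force: [-4.6, -9.0, 16.9]
finger_gap: 37.9
```

```bash
python3 -c "
from h import *
st(); sc('s14')"
```

```text
t 14.93  rel x 0.3 y -1.4 z 111.6  F x -9.6 y 3.3 z 16.9 gap 37.9
```

View pics/s14.png

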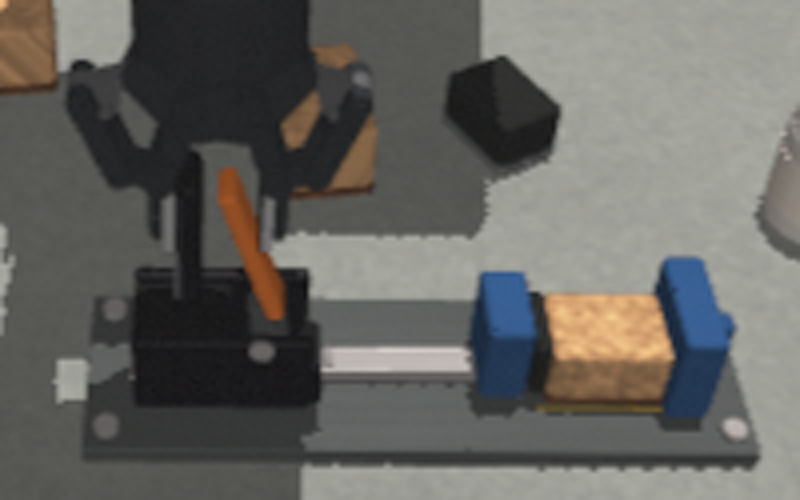

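Emit:
{"name": "send_rows", "arguments": {
  "series": [
    [0,0,0,0],
    [0,0,0,0],
    [0,0,0,0],
    [0,0,0,0],
    [0,0,0,0],
    [0,0,0,0],
    [0,0,0,0]
  ],
  "fingers": 1
}}

```text
time_s: 15.57
eef_pos: [605.2, -68.6, 110.4]
tool_rot: [-3.134, 0.217, 0.0]
wrist_force: [-0.0, 0.5, -0.3]
finger_gap: 85.6
```

Emit:
{"name": "send_rows", "arguments": {
  "series": [
    [0,0,0,0],
    [0,0,0,0],
    [0,0,0,0],
    [0,0,0,0],
    [0,0,0,0],
    [0,0,0,0],
    [0,0,0,0],
    [0,0,0,0],
    [0,0,0,0]
  ],
  "fingers": -1
}}

```text
time_s: 16.32
eef_pos: [606.0, -68.1, 111.7]
tool_rot: [-3.133, 0.218, -0.003]
wrist_force: [-1.5, 6.1, 15.6]
finger_gap: 41.1
```

```bash
python3 -c "
from h import *
st(); sc('s15')"
```

```text
t 16.32  rel x 1.9 y -1.5 z 111.7  F x 5.9 y 2.4 z 15.6 gap 41.1
```

View pics/s15.png

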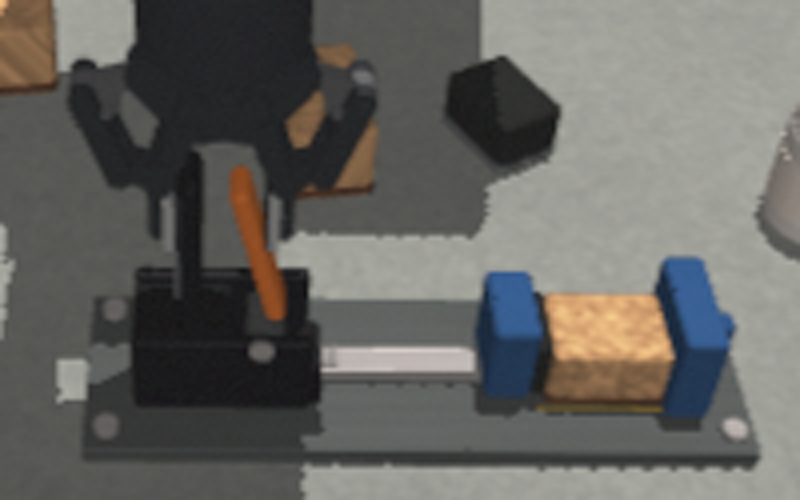

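Emit:
{"name": "send_rows", "arguments": {
  "series": [
    [0,0,0,0],
    [0,0,0,0],
    [0,0,0,0],
    [0,0,0,0],
    [0,0,0,0],
    [0,-0.05,0,0],
    [0,0,0,0]
  ],
  "fingers": 1
}}

```text
time_s: 16.95
eef_pos: [605.5, -66.4, 110.4]
tool_rot: [-3.134, 0.217, 0.0]
wrist_force: [0.4, 0.6, -0.5]
finger_gap: 85.6
```

Emit:
{"name": "send_rows", "arguments": {
  "series": [
    [0,0,0,0],
    [0,0,0,0],
    [0,0,0,0],
    [0,0,0,0],
    [0,0,0,0],
    [0,0,0,0],
    [0,0,0,0],
    [0,0,0,0],
    [0,0,0,0]
  ],
  "fingers": -1
}}

```text
time_s: 17.7
eef_pos: [605.7, -66.7, 111.0]
tool_rot: [-3.134, 0.218, -0.001]
wrist_force: [-2.2, 0.2, 8.9]
finger_gap: 43.8
```

```bash
python3 -c "
from h import *
st(); sc('s16')"
```

```text
t 17.70  rel x 3.2 y -1.0 z 111.0  F x -0.1 y 2.2 z 8.9 gap 43.8
```

View pics/s16.png

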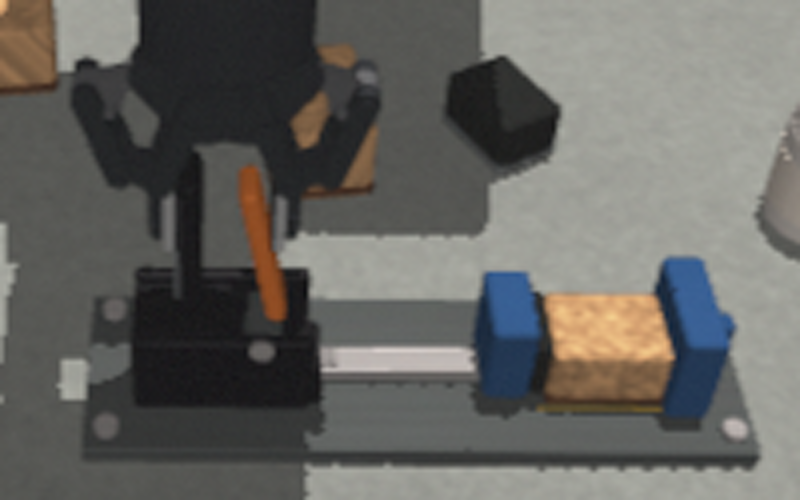

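Emit:
{"name": "send_rows", "arguments": {
  "series": [
    [0,0,0,0],
    [0,0,0,0],
    [0,0,0,0],
    [0,0,0,0],
    [0,0,0,0],
    [0,0,0,0],
    [0,0,-0.2,0],
    [0,0,-0.5,0],
    [0,0,-0.8,0],
    [0,0,-0.8,0],
    [0,0,-0.8,0],
    [0,0,-0.5,0],
    [-0.4,0,0,0],
    [-0.6,0,0,0],
    [0,0,0,0],
    [0,0,0,0],
    [0,0,0,0]
  ],
  "fingers": 1
}}

```text
time_s: 19.17
eef_pos: [566.3, -61.2, 255.1]
tool_rot: [3.134, -0.217, 0.002]
wrist_force: [0.4, -0.6, -0.6]
finger_gap: 85.2
```

```bash
python3 -c "
from h import *
st(); wrist('w17');sc('s17')"
```

```text
t 19.17  rel x 3.1 y 38.8 z 255.1  F x -0.5 y -0.5 z -0.6 gap 85.2
19.1667 [566.32807249 -61.21664344 255.10804211] [ 3.13397571e+00 -2.16950573e-01  1.61608954e-03] [ 0.41879544 -0.57971873 -0.62274486] 85.2368207185421
```

View pics/s17.png

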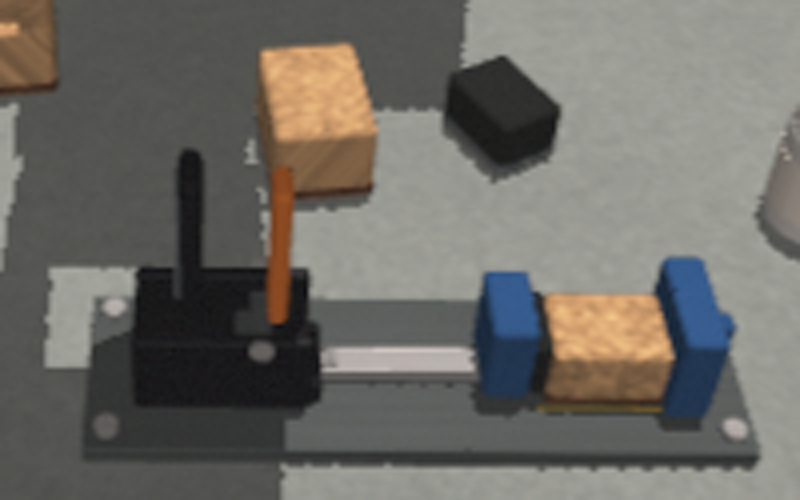

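View pics/w17.png

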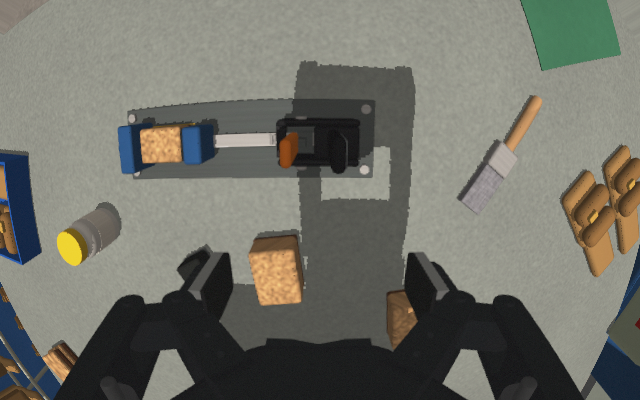

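```bash
python3 -c "
from h import *
print(arm.close_job())"
```

```text
the job is handed in; nothing more can be done
None
```

The job is done and handed in at about 19 s of the 54 s allowed. No verdict came back, so what follows is my own checks.

**What I did:** I took the smallest cork block and set it on the bed about 5 mm short of the stop, centred and square to within about 1 mm and 0.5°. I let it go and then squeezed the trigger five times at 20 N. The first was a full stroke. The next two pushed the block up to the stop. The fourth stopped part-way, at about 0.23 rad. The fifth stopped earlier, at about 0.19 rad, with the two fingers balanced, so the jaw was no longer advancing.

**Last checks:**
- **Block:** it stands upright against the stop, with the jaw's pad visibly compressed by roughly 3–4 mm (about 15–20 N, estimated from the picture and not measured).
- **Trigger and robot:** the trigger is back at its starting position. The gripper is open and clear, with wrist force near zero.
- **Other things:** the black block, glue jar and brush look undisturbed in the pictures.

**Disagreements:**
- My first triangulated heights were 3–5 mm low for the block top and 10–13 mm high for the handle and trigger tips. Better-matched points brought the tips to within 4 mm of the text. I did not redo the block top.
- Triangulating the clamp plate between the wrist and top views gave unusable heights, so I relied on the 46 mm line spacing, which matched.
- In the fourth squeeze the trigger side carried about 6 N more than the handle side, so it took an estimated 23 N, still under the 35 N crushing limit.
- In the first squeeze that imbalance was nearly 20 N, but the jaw only just reached the block then.

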